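# Pour the grinding balls into the mill jar

## Robot

A 6-joint arm with a two-finger parallel gripper is mounted at the origin on a cart in front of the work surface, level with it; the furniture and walls round the work are solid. World frame = base frame: x ahead of the robot, y to its left, z up, the work surface at z = 0. Lengths are in m, angles in rad, forces in N, time in s.
With the tool pointing down it reaches from about 0.3 to 0.875 m from the base axis. Payload 6.4 kg.
Tool frame: the origin (TCP) lies at the very end of the fingers, on their centre line; the grasp point (between the pads) lies 19 mm behind it; z points along the fingers, y is the line along which they close (so a half turn about z gives the same grasp; the last joint's range is limited). The gripper opens to 85 mm and grips with 20 to 120 N. Pads are 22 mm wide; open, the fingers measure 114 mm over their backs; the gripper's body (76 mm by 85 mm) begins 54 mm behind the grasp point. The pads swing forward as they close: fully open they stand 13 mm farther back than shut.
Start: joints at [-1.338, 0.181, 1.607, -0, 1.354, -0.206], TCP at [0.244, -0.521, 0.231] pointing down, gripper open.
Joint ranges: [-2.99, 2.99], [-0.89, 2.07], [0.3, 2.58], [-1.14, 4.28], [0, 2.63], [-3.12, 3.12]. Speed limits (rad/s): [2.57, 2.57, 3.01, 3.14, 3.14, 3.14].

## Interface

Orientations are given as a unit quaternion [w, x, y, z].
In Python, from bench import telemetry, camera, ctrl, spotter gives the robot as it stands.
- The arm moves only by the tool send_rows, never from a script. Its argument "series" is a list of rows, each a list of 3 entries, a list of its own where there are three numbers: the turn, a rotation vector about the world's x, y, z in degrees, then the shift along the world's x, y, z in mm, then the closure, from -1 (fully open) to 1 (shut), so that 0 is half open. In form: [[[rx, ry, rz], [dx, dy, dz], gripper], ...]. A call has 1 to 10 rows; each row is the pose to reach, as a shift and turn from the pose commanded when the call began; what a row does not reach only later rows make up. A row lasts 1/8 s, in which the tool goes at most 62.5 mm and 10.7 degrees, less where a joint would pass 70% of its speed; a pose out of reach is approached as far as the arm can. A call with a gripper value outside its range is refused whole. The fingers move at their own pace and stop on an object; the grip force is fixed at half the most. Time passes only in rows, so rows that repeat a pose let the fingers close. It gives the time, the measured TCP pose, the force, the opening and the grip force at its end, in the units of the state.
- telemetry.get_obs(): the state, without advancing time (a new reading comes with each control period).
- camera(name): name is "scene" or "top" or "wrist"; returns a dict with "pixels" (400x640x3 uint8, red, green, blue), "camera_matrix" (3x3 intrinsics, pixels), "xyz" and "orientation" of the camera in the world. Camera axes: x right, y up, looking along -z (the intrinsics and any distortion apply to the point x, -y, -z); pixel columns grow to the right and rows downward; lengths in m; the calibration is good to about 2 mm. The wrist camera is an equidistant fisheye: a pixel r from the principal point sees the ray r / f radians off the axis. A picture is of the moment at which its call begins. There is no depth.
- ctrl.hand_in(): hands the job in; it is judged then, once.
Trained networks look in the newest picture that a camera, given by its name, has taken for a name from the list of things; names that differ only in an ending like _2 or _b are one class to them, and where a whole thing is asked for, a point or a joint stands for the part that bears it (a point fixed in the world has none). Each returns a list of dicts, best first, with "conf" (0 to 1); they miss things now and then, are a little off and sometimes report something else, mostly with a low value. They report only what shows in the picture. A call takes as long as a camera call. They do not tell look-alikes from the thing itself.
- spotter.boxes_of(thing, camera): "xyz" ([x, y, z] in m, in world coordinates, good to about 4 mm: the middle of the surface that is visible of it).
- spotter.landmark_of(thing, camera): "xyz" ([x, y, z] in m, in world coordinates, good to about 4 mm: a listed point, or the origin of a listed thing).
The state is a dict: "time_s": time; "q": joint angles; "dq": joint speeds; "joint_efforts": joint torques, N m; "eef_pos": TCP position; "eef_rot": TCP orientation; "wrist_force": force on the tool from outside, world axes, zero at the start; "torque": the same for the moment, N m; "opening": opening from 0.0 (shut) to 1.0 (fully open); "grasp_force": force on a finger pad.
Only numpy, scipy, OpenCV 4.12 (cv2) and the standard library are available. Lean on these libraries where they do the work, as an engineer would, in place of code of your own. Each camera call takes 0.05 s, during which the arm holds its last target. There are 200 camera calls.

## Task

Lift the steel scoop by its handle, pour all six grinding balls out of it into the open steel mill jar, then set the empty scoop back upright on the worktop and let go. The jar stays standing on the worktop about where it is; do not shift or knock over the dark brown bottle behind or the empty beaker in front.

Things in the scene. Friction and masses are not known exactly. Their poses are not given: they have to be found in the camera images.
- scoop: Open-fronted steel scoop, 120 x 76 mm, 98 mm high over its handle, 0.28 kg. Origin: centre of its underside; z up, x towards its spout. Flat floor 3 mm thick, walls 42 mm high, rear wall at x = -55 mm. From x = 30 to 65 mm the floor rises at 15 degrees to the lip and the walls narrow to a 46 mm wide spout: balls stay in while it is level and roll out when it is tipped forward 35 degrees or more.
- scoop_grip (a point): Centre of the scoop's handle: a black bar 16 mm wide along the scoop's x, 70 mm long along its y, 22 mm high, carried across the middle of the scoop on two steel straps, 87 mm above the underside; the walls beside it end 42 mm above the underside, so there is room for fingertips before and behind the bar.
- scoop_lip (a point): Middle of the scoop's pouring lip, 65 mm ahead of its origin and 12 mm above its underside.
- mill_jar: Open round steel mill jar, loose, 0.6 kg, 60 mm high, 96 mm outside diameter (102 mm over the rim flange), inside diameter 88 mm, bottom 6 mm thick. Origin: centre of its underside; z up.
- jar_mouth (a point): Centre of the jar's mouth, at rim height, 60 mm above its underside.
- ball0_center (a point): Centre of one of the six white ceramic grinding balls, 20 mm in diameter, 20 g; they start loose in the scoop.
- ball1_center (a point): Centre of one of the six white ceramic grinding balls, 20 mm in diameter, 20 g; they start loose in the scoop.
- ball2_center (a point): Centre of one of the six white ceramic grinding balls, 20 mm in diameter, 20 g; they start loose in the scoop.
- ball3_center (a point): Centre of one of the six white ceramic grinding balls, 20 mm in diameter, 20 g; they start loose in the scoop.
- ball4_center (a point): Centre of one of the six white ceramic grinding balls, 20 mm in diameter, 20 g; they start loose in the scoop.
- ball5_center (a point): Centre of one of the six white ceramic grinding balls, 20 mm in diameter, 20 g; they start loose in the scoop.
- brown_bottle: Bystander: closed dark brown bottle, 67 mm diameter, 129 mm high, behind the work. Origin: centre of its underside.
- beaker: Bystander: empty glass beaker, 65 mm diameter, 74 mm high, in front of the work. Origin: centre of its underside.
Things that resemble listed ones, but are neither listed nor needed, are in the scene too. What is shaped like the mill_jar but blue is not meant.

How it is judged:
By the outcome, as a careful person would: the job done as asked, in the order asked, and still so for the second after the job is handed in, with the robot touching nothing.
It also fails if it takes over 58 s, if anything falls off the work surface, if the arm or the gripper's body presses on something with over 40 N, if the wrist force passes 120 N, or if a joint passes its speed limit or range.

## Working session

There is one attempt and no reset: what is moved stays moved. The work goes in short steps, Python scripts to look and compute and a tool call to move; the robot and the scene stay as the last step left them, time stands still between calls to the robot, and variables do not carry over. Pictures are saved under pics/ and viewed, at most 10 in all, crops included, and the job is handed in when it is done.

Besides the shell and the picture viewer there is one more tool, called after ">>>" by a JSON object that holds its "name" and its "arguments", one argument or row to a line. send_rows: Moves the arm, as the interface text tells. Its arguments: {"type":"object","properties":{"series":{"type":"array","items":{"type":"array"}}},"required":["series"]}

```bash
mkdir -p pics
python3 - <<'E'
from bench import telemetry, camera, ctrl, spotter
import cv2, numpy as np
ims=[]
for n in ("scene","top"):
    c=camera(n); cv2.imwrite(f"pics/{n}0.png",c["pixels"][:,:,::-1])
    print(n,np.round(c["xyz"],3),np.round(c["orientation"],3),np.round(c["camera_matrix"],1).tolist())
    for t in ("scoop","scoop_grip","scoop_lip","mill_jar","jar_mouth","brown_bottle","beaker","ball0_center"):
        print(n,t,[(np.round(d["xyz"],3).tolist(),round(d["conf"],2)) for d in spotter.landmark_of(t,n)][:7])
o=telemetry.get_obs();print(o["time_s"],o["eef_pos"],o["eef_rot"],o["wrist_force"])
E
```

```text
scene [-0.171  0.408  0.707] [-0.281 -0.166  0.449  0.832] [[459.5, 0.0, 317.3], [0.0, 459.5, 201.8], [0.0, 0.0, 1.0]]
scene scoop [([0.474, -0.441, -0.001], 0.56)]
scene scoop_grip [([0.474, -0.446, 0.083], 0.68)]
scene scoop_lip [([0.509, -0.388, 0.011], 0.96)]
scene mill_jar []
scene jar_mouth []
scene brown_bottle [([0.487, -0.44, 0.012], 0.6), ([0.475, -0.442, 0.003], 0.18)]
scene beaker [([0.474, -0.442, 0.085], 0.41)]
scene ball0_center [([0.474, -0.444, 0.085], 0.18)]
top [ 0.335 -0.316  0.972] [ 0.711  0.028 -0.027 -0.702] [[498.5, 0.0, 320.3], [0.0, 498.5, 199.9], [0.0, 0.0, 1.0]]
top scoop [([0.443, -0.255, 0.062], 0.62), ([0.489, -0.439, 0.012], 0.59), ([0.473, -0.438, -0.003], 0.58)]
top scoop_grip [([0.475, -0.44, 0.088], 0.8)]
top scoop_lip [([0.515, -0.388, 0.01], 0.66)]
top mill_jar [([0.437, -0.252, 0.002], 0.93), ([0.165, -0.295, -0.0], 0.64), ([0.472, -0.455, 0.013], 0.32)]
top jar_mouth [([0.444, -0.259, 0.06], 0.76)]
top brown_bottle [([0.644, -0.346, -0.0], 0.94)]
top beaker [([0.309, -0.297, 0.003], 0.7)]
top ball0_center [([0.461, -0.475, 0.013], 0.53)]
0.9 [ 0.24429514 -0.52054613  0.23131276] [ 9.52818713e-06  9.76029754e-01  2.17637128e-01 -1.91404185e-05] [-0.09189843  0.54199665  0.19141448]
```

View pics/scene0.png

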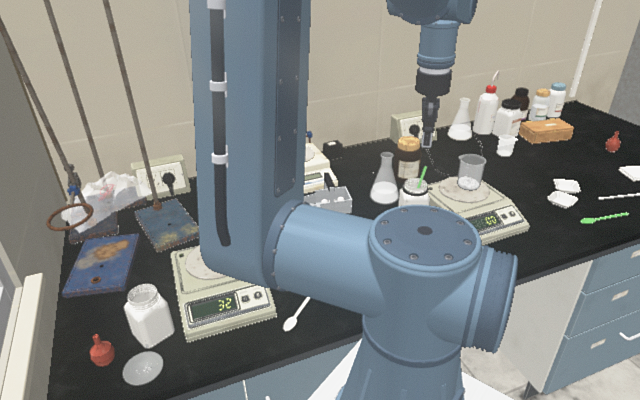

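View pics/top0.png

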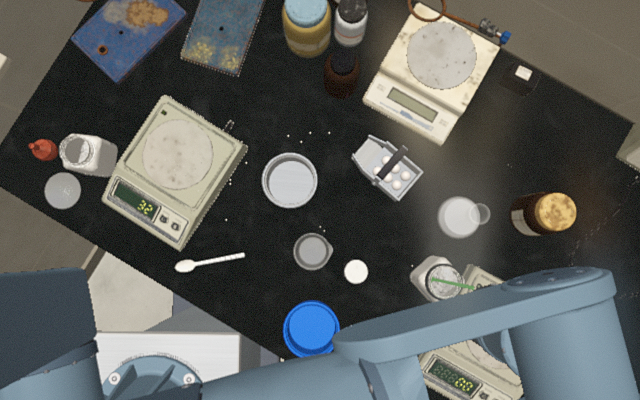

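The top view shows the steel jar at (289,180), the scoop at (387,167) with its spout to the upper left, the beaker at (313,251), the brown bottle at (341,72) and the blue decoy at (312,328). In the scene view the arm hides the work. Next I measure the scoop's heading and the jar's centre.

```bash
cat > h.py <<'E'
import numpy as np, cv2
from scipy.spatial.transform import Rotation as R
def ray(c,uv,z):
    "world point at height z seen at pixel uv (pinhole)"
    K=c["camera_matrix"]; w,x,y,zz=c["orientation"]
    d=np.array([(uv[0]-K[0,2])/K[0,0],-(uv[1]-K[1,2])/K[1,1],-1])
    d=R.from_quat([x,y,zz,w]).apply(d); p=np.array(c["xyz"])
    return p+d*(z-p[2])/d[2]
E
python3 - <<'E'
from bench import camera
from h import *
c=camera("top"); im=c["pixels"][:,:,::-1]
cr=np.hstack([cv2.resize(im[115:215,340:440],None,fx=4,fy=4,interpolation=2),cv2.resize(im[130:230,240:340],None,fx=4,fy=4,interpolation=2)])
cv2.imwrite("pics/crop.png",cr)
E
```

```text
(no output)
```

View pics/crop.png

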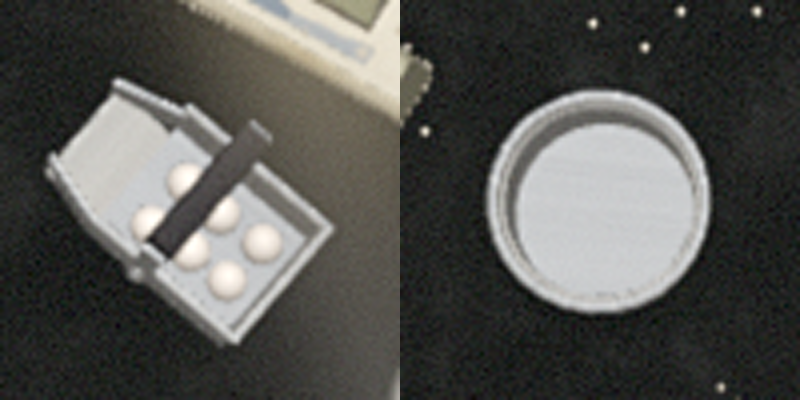

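The crop shows the handle running from (165,251) to (259,129), the rear wall from (235,343) to (333,230), and the lip ends at (50,170) and (118,85). The jar rim is centred at (599,201).

Run:
```python
from bench import camera
from h import *
c=camera("top")
P=lambda u,v,z:ray(c,(340+u/4,115+v/4),z)
ang=lambda a,b:np.degrees(np.arctan2(*(b-a)[1::-1]))
a,b=P(165,251,.098),P(259,129,.098); print("bar",a,b,(a+b)/2,ang(a,b)+90,np.linalg.norm(a-b))
a,b=P(235,343,.042),P(333,230,.042); print("rear",(a+b)/2,ang(a,b)+90,np.linalg.norm(a-b)); r=(a+b)/2
a,b=P(50,170,.035),P(118,85,.035); print("lip",(a+b)/2,ang(a,b)+90,ang(r,(a+b)/2))
print("jar",ray(c,(289.75,180.25),.06))
```

```text
bar [ 0.44343717 -0.42037129  0.098     ] [ 0.4983432 -0.4618839  0.098    ] [ 0.47089019 -0.4411276   0.098     ] 52.90829535628528 0.06883290617957956
rear [ 0.43438441 -0.48292597  0.042     ] 49.436007564521596 0.07077678774043326
lip [ 0.50994089 -0.38933912  0.035     ] 52.11564322468422 51.08464831471129
jar [ 0.44156534 -0.25657217  0.06      ]
```

>>> {"name": "send_rows", "arguments": {
  "series": [
    [[0,0,10],[20,8,0],-1],
    [[0,0,20],[60,20,0],-1],
    [[0,0,30],[100,30,0],-1],
    [[0,0,40],[140,40,0],-1],
    [[0,0,50],[180,60,0],-1],
    [[0,0,60],[210,70,0],-1],
    [[0,0,70],[230,80,0],-1],
    [[0,0,80],[230,80,0],-1],
    [[0,0,90],[230,80,0],-1],
    [[0,0,100],[230,80,0],-1]
  ]
}}

```text
time_s: 2.25
eef_pos: [0.4744, -0.4404, 0.2312]
eef_rot: [-0.0, 0.458, 0.889, 0.0]
wrist_force: [-0.9, 0.2, 0.2]
opening: 0.999
grasp_force: 0.0
```

>>> {"name": "send_rows", "arguments": {
  "series": [
    [[0,0,8],[-1,0,-20],-1],
    [[0,0,16],[-2,0,-40],-1],
    [[0,0,16],[-2,0,-40],-1],
    [[0,0,16],[-2,0,-40],-1]
  ]
}}

```text
time_s: 2.75
eef_pos: [0.4726, -0.4409, 0.1921]
eef_rot: [0.0, 0.334, 0.943, -0.0]
wrist_force: [0.4, 0.2, 0.5]
opening: 1.001
grasp_force: 0.0
```

Run:
```python
from bench import telemetry, camera, spotter
from h import *
c=camera("wrist"); cv2.imwrite("pics/w1.png",c["pixels"][:,:,::-1])
for n in ("wrist","top"):
  for t in ("scoop","scoop_grip","scoop_lip"):
    print(n,t,[(np.round(d["xyz"],4).tolist(),round(d["conf"],2)) for d in spotter.landmark_of(t,n)][:3])
o=telemetry.get_obs();print(o["time_s"],o["eef_pos"],o["q"]);w,x,y,z=o["eef_rot"];print(R.from_quat([x,y,z,w]).as_matrix().round(3))
```

```text
wrist scoop [([0.4664, -0.4404, 0.0003], 0.9), ([0.5137, -0.3893, 0.0124], 0.54), ([0.4758, -0.4576, 0.0105], 0.52)]
wrist scoop_grip [([0.4738, -0.4397, 0.0925], 0.57)]
wrist scoop_lip [([0.5141, -0.387, 0.0116], 0.6)]
top scoop [([0.4717, -0.4382, -0.0012], 0.83), ([0.4421, -0.4553, 0.011], 0.27)]
top scoop_grip [([0.4756, -0.4377, 0.0881], 0.6), ([0.47, -0.4372, -0.0021], 0.59)]
top scoop_lip [([0.5154, -0.3894, 0.007], 0.66)]
3.1 [ 0.47246303 -0.44070106  0.191802  ] [-9.33978501e-01  3.69352640e-01  1.45399059e+00 -6.32488877e-06
  1.31745126e+00 -1.82615827e+00]
[[-0.778  0.628  0.   ]
 [ 0.628  0.778 -0.001]
 [-0.001 -0.    -1.   ]]
```

View pics/w1.png

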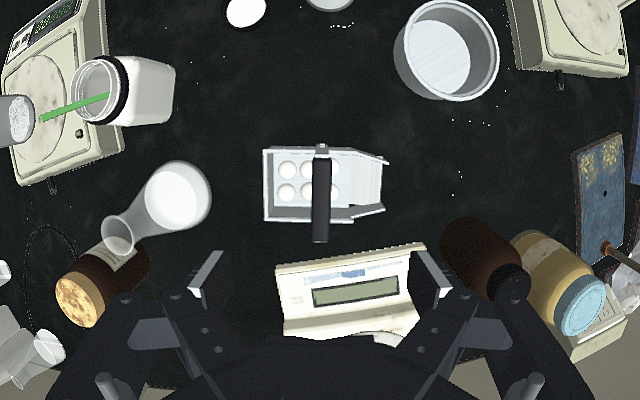

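The wrist view shows the handle bar at (321,199), square to the fingers and centred between them. I descend and grip.

>>> {"name": "send_rows", "arguments": {
  "series": [
    [[0,0,0],[0,1,-30],-1],
    [[0,0,0],[0,1,-60],-1],
    [[0,0,0],[0,1,-90],-1],
    [[0,0,0],[0,1,-110],-1],
    [[0,0,0],[0,1,-124],-1],
    [[0,0,0],[0,1,-124],-1],
    [[0,0,0],[0,1,-124],1],
    [[0,0,0],[0,1,-124],1],
    [[0,0,0],[0,1,-124],1],
    [[0,0,0],[0,1,-124],1]
  ]
}}

```text
time_s: 4.35
eef_pos: [0.4726, -0.4398, 0.0679]
eef_rot: [0.0, 0.333, 0.943, -0.0]
wrist_force: [0.8, 0.1, -0.8]
opening: 0.179
grasp_force: 59.4
```

>>> {"name": "send_rows", "arguments": {
  "series": [
    [[0,0,0],[0,0,0],1],
    [[0,0,0],[0,0,0],1],
    [[0,0,0],[0,0,0],1],
    [[0,0,0],[0,0,0],1]
  ]
}}

```text
time_s: 4.85
eef_pos: [0.4726, -0.4397, 0.0679]
eef_rot: [0.0, 0.333, 0.943, -0.0]
wrist_force: [0.1, 1.7, 5.6]
opening: 0.171
grasp_force: 60.3
```

>>> {"name": "send_rows", "arguments": {
  "series": [
    [[0,0,0],[0,0,5],1],
    [[0,0,0],[0,0,15],1],
    [[0,0,0],[0,0,30],1],
    [[0,0,0],[0,0,50],1],
    [[0,0,0],[0,0,70],1],
    [[0,0,0],[0,0,90],1],
    [[0,0,0],[0,0,105],1],
    [[0,0,0],[0,0,115],1],
    [[0,0,0],[0,0,120],1],
    [[0,0,0],[0,0,120],1]
  ]
}}

```text
time_s: 6.1
eef_pos: [0.4723, -0.4395, 0.1872]
eef_rot: [-0.0, 0.333, 0.943, 0.0]
wrist_force: [-0.4, 0.4, -4.1]
opening: 0.179
grasp_force: 58.9
```

>>> {"name": "send_rows", "arguments": {
  "series": [
    [[0,0,-1],[-1,2,0],1],
    [[0,0,-4],[-4,8,0],1],
    [[0,0,-8],[-9,18,0],1],
    [[0,0,-12],[-15,30,0],1],
    [[0,0,-16],[-21,43,0],1],
    [[0,0,-20],[-27,56,0],1],
    [[0,0,-24],[-33,69,0],1],
    [[0,0,-28],[-38,80,0],1],
    [[0,0,-31],[-42,87,0],1],
    [[0,0,-32],[-43,90,0],1]
  ]
}}

```text
time_s: 7.35
eef_pos: [0.4289, -0.3488, 0.1868]
eef_rot: [-0.001, 0.58, 0.815, 0.0]
wrist_force: [0.6, -0.3, -3.7]
opening: 0.176
grasp_force: 58.9
```

>>> {"name": "send_rows", "arguments": {
  "series": [
    [[0,0,-1],[-1,2,0],1],
    [[0,0,-4],[-4,8,0],1],
    [[0,0,-8],[-9,18,0],1],
    [[0,0,-13],[-15,32,0],1],
    [[0,0,-19],[-22,48,0],1],
    [[0,0,-25],[-30,65,0],1],
    [[0,0,-31],[-37,81,0],1],
    [[0,0,-36],[-43,95,0],1],
    [[0,0,-39],[-48,105,0],1],
    [[0,0,-41],[-50,110,0],1]
  ]
}}

```text
time_s: 8.6
eef_pos: [0.3792, -0.2392, 0.1874]
eef_rot: [0.0, 0.829, 0.56, 0.0]
wrist_force: [-0.7, -0.1, -4.4]
opening: 0.181
grasp_force: 58.9
```

Run:
```python
from bench import telemetry, camera, spotter
from h import *
c=camera("top"); cv2.imwrite("pics/t2.png",c["pixels"][:,:,::-1])
for n in ("wrist","top"):
  camera(n)
  for t in ("scoop_grip","scoop_lip","jar_mouth","beaker","ball0_center"):
    print(n,t,[(np.round(d["xyz"],4).tolist(),round(d["conf"],2)) for d in spotter.landmark_of(t,n)][:6])
o=telemetry.get_obs();print(o["time_s"],o["eef_pos"],o["q"],o["wrist_force"]);w,x,y,z=o["eef_rot"];print(R.from_quat([x,y,z,w]).as_matrix().round(3))
```

```text
wrist scoop_grip [([0.3838, -0.2417, 0.2079], 0.9)]
wrist scoop_lip []
wrist jar_mouth [([0.1711, -0.3008, 0.0599], 0.91), ([0.4418, -0.2578, 0.0562], 0.9)]
wrist beaker []
wrist ball0_center [([0.3378, -0.2394, 0.1275], 0.61), ([0.4364, -0.2637, 0.1328], 0.5)]
top scoop_grip []
top scoop_lip [([0.4442, -0.2652, 0.1279], 0.51)]
top jar_mouth [([0.1712, -0.2993, 0.0623], 0.91), ([0.4459, -0.2562, 0.0627], 0.78)]
top beaker [([0.3106, -0.2973, 0.0037], 0.97)]
top ball0_center []
9.25 [ 0.3793042  -0.23959019  0.18724934] [-8.29065481e-01 -6.33303293e-02  1.95752760e+00  7.79917695e-06
  1.24748839e+00 -4.47538248e-01] [ 0.7284093   0.6046706  -3.75306579]
[[ 0.372  0.928 -0.   ]
 [ 0.928 -0.372  0.   ]
 [ 0.    -0.    -1.   ]]
```

View pics/t2.png

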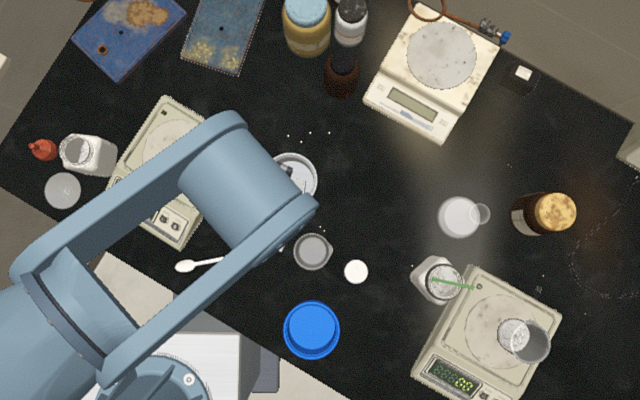

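The top view shows the arm over the jar at (295,175), with the beaker, bottle and blue jar undisturbed and no spilled balls. I bring the lip over the jar and tip a little.

>>> {"name": "send_rows", "arguments": {
  "series": [
    [[0,0,0],[-3,3,-5],1],
    [[0,0,0],[-9,8,-17],1],
    [[0,0,0],[-15,13,-31],1],
    [[0,0,0],[-18,15,-41],1],
    [[0,0,0],[-18,15,-41],1],
    [[0.7,1.9,0],[-16,15,-39],1],
    [[1.9,4.6,0],[-13,14,-36],1],
    [[3,7.4,0],[-11,12,-33],1],
    [[3.7,9.3,0],[-8,11,-31],1],
    [[3.7,9.3,0],[-8,11,-31],1]
  ]
}}

```text
time_s: 10.5
eef_pos: [0.3723, -0.2291, 0.1565]
eef_rot: [-0.072, 0.825, 0.558, -0.049]
wrist_force: [0.4, -0.4, -3.9]
opening: 0.175
grasp_force: 58.9
```

Run:
```python
from bench import telemetry, camera, spotter
from h import *
o=telemetry.get_obs();print(o["time_s"],o["eef_pos"],np.round(o["q"],3),o["wrist_force"]);w,x,y,z=o["eef_rot"];M=R.from_quat([x,y,z,w]).as_matrix();print(M.round(3))
# scoop frame: x=tool y, z=-tool z ; lip from tcp
L=o["eef_pos"]+M[:,1]*.065+M[:,2]*.056; print("lip",L)
c=camera("wrist"); cv2.imwrite("pics/w3.png",c["pixels"][:,:,::-1])
for t in ("scoop_lip","jar_mouth"): print(t,[(np.round(d["xyz"],4).tolist(),round(d["conf"],2)) for d in spotter.landmark_of(t,"wrist")][:6])
```

```text
10.5 [ 0.37233561 -0.2290794   0.15649515] [-0.774  0.085  1.887 -0.069  1.331 -0.371] [ 0.3760035  -0.37920824 -3.8528636 ]
[[ 0.372  0.914 -0.161]
 [ 0.928 -0.366  0.064]
 [-0.001 -0.173 -0.985]]
lip [ 0.42273246 -0.24932204  0.09007683]
scoop_lip [([0.3726, -0.2152, 0.103], 0.27)]
jar_mouth [([0.4388, -0.2586, 0.0537], 0.88), ([0.1706, -0.2992, 0.0618], 0.74)]
```

View pics/w3.png

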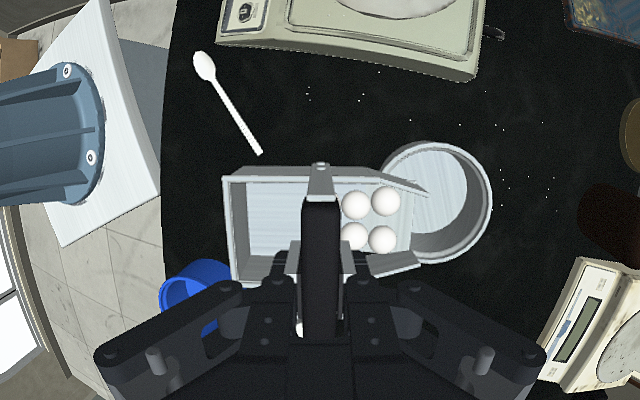

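The wrist view shows four balls in front at (370,220), the spout edge from (430,192) to (418,265), and the jar rim centred near (437,202). I check the sideways alignment by projection.

Run:
```python
from bench import telemetry, camera
from h import *
c=camera("wrist");K=c["camera_matrix"];w,x,y,z=c["orientation"];C=R.from_quat([x,y,z,w])
o=telemetry.get_obs();w,x,y,z=o["eef_rot"];M=R.from_quat([x,y,z,w]).as_matrix()
def pr(P):
    p=C.inv().apply(np.array(P)-c["xyz"])*[1,-1,-1]
    r=np.hypot(p[0],p[1]);th=np.arctan2(r,p[2]);return (K[:2,2]+K[0,0]*th*p[:2]/r).round(0)
S=lambda a,b,h:o["eef_pos"]+M[:,1]*a-M[:,0]*b*-1*-1-M[:,2]*(h-.068)
for n,P in dict(lipL=S(.065,.023,.012),lipR=S(.065,-.023,.012),rL=S(-.055,.038,.042),rR=S(-.055,-.038,.042)).items(): print(n,pr(P))
for a in range(0,360,45): print(a,pr([.442+.051*np.cos(np.radians(a)),-.2565+.051*np.sin(np.radians(a)),.06]))
```

```text
lipL [409. 250.]
lipR [415. 189.]
rL [236. 290.]
rR [224. 175.]
0 [492. 189.]
45 [465. 152.]
90 [416. 149.]
135 [379. 182.]
180 [376. 229.]
225 [405. 261.]
270 [449. 263.]
315 [485. 235.]
```

>>> {"name": "send_rows", "arguments": {
  "series": [
    [[1.1,2.8,0],[3,-1,2],1],
    [[2.2,5.6,0],[7,-3,3],1],
    [[3.3,8.4,0],[10,-4,4],1],
    [[4.5,11.1,0],[14,-6,4],1],
    [[5.6,13.9,0],[18,-7,4],1],
    [[6.7,16.7,0],[21.5,-8.6,4],1],
    [[7.8,19.5,0],[25,-10,3],1],
    [[8.9,22.3,0],[29,-12,3],1],
    [[10,25.1,0],[33.5,-13.4,3],1],
    [[11.2,27.8,0],[37.6,-15,3],1]
  ]
}}

```text
time_s: 11.95
eef_pos: [0.4092, -0.2438, 0.1594]
eef_rot: [-0.283, 0.778, 0.526, -0.191]
wrist_force: [-0.7, -0.3, -3.1]
opening: 0.174
grasp_force: 59.3
```

Run:
```python
from bench import telemetry, camera, spotter
from h import *
o=telemetry.get_obs();print(o["time_s"],o["eef_pos"],np.round(o["q"],3),o["wrist_force"]);w,x,y,z=o["eef_rot"];M=R.from_quat([x,y,z,w]).as_matrix();print(M.round(3))
L=o["eef_pos"]+M[:,1]*.065+M[:,2]*.056; print("lip",L)
c=camera("wrist"); cv2.imwrite("pics/w4.png",c["pixels"][:,:,::-1])
for t in ("ball0_center","jar_mouth"): print(t,[(np.round(d["xyz"],4).tolist(),round(d["conf"],2)) for d in spotter.landmark_of(t,"wrist")][:6])
```

```text
11.95 [ 0.40924586 -0.24380101  0.1594426 ] [-0.665  0.554  1.424 -0.187  1.837 -0.269] [-0.73496243 -0.28439748 -3.12475935]
[[ 0.372  0.711 -0.596]
 [ 0.928 -0.285  0.239]
 [ 0.    -0.643 -0.766]]
lip [ 0.42208512 -0.24893641  0.07476804]
ball0_center [([0.4209, -0.2761, 0.0121], 0.8), ([0.4241, -0.2499, 0.1773], 0.31)]
jar_mouth [([0.4408, -0.2609, 0.0574], 0.88)]
```

View pics/w4.png

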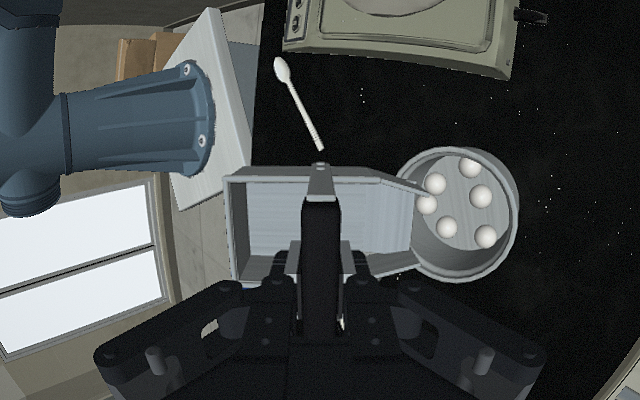

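The wrist view shows all six balls in the jar at (434,183), (470,168), (480,196), (426,204), (447,227) and (485,237), and the scoop's floor is empty. The ball at (426,204) is close to the lip, so I tip a bit further to be sure, then level the scoop while lifting.

>>> {"name": "send_rows", "arguments": {
  "series": [
    [[1.5,3.7,0],[6,-2,1],1],
    [[3,7.4,0],[11,-4,2],1],
    [[3,7.4,0],[11,-4,2],1],
    [[3,7.4,0],[11,-4,2],1],
    [[1.5,3.7,0],[8,-3,10],1],
    [[0,0,0],[2,-1,20],1],
    [[-2.2,-5.6,0],[-4,2,28],1],
    [[-4.5,-11.1,0],[-12,5,34],1],
    [[-6.7,-16.7,0],[-19,8,38],1],
    [[-8.9,-22.3,0],[-26,10,40],1]
  ]
}}

```text
time_s: 13.35
eef_pos: [0.3824, -0.2333, 0.2004]
eef_rot: [-0.113, 0.821, 0.555, -0.076]
wrist_force: [-0.2, -0.1, -3.2]
opening: 0.182
grasp_force: 59.2
```

Run:
```python
from bench import telemetry, camera, spotter
from h import *
o=telemetry.get_obs();print(o["time_s"],o["eef_pos"]);w,x,y,z=o["eef_rot"];M=R.from_quat([x,y,z,w]).as_matrix();print(M.round(3))
c=camera("wrist"); cv2.imwrite("pics/w5.png",c["pixels"][:,:,::-1])
```

```text
13.35 [ 0.38243911 -0.23327164  0.20041918]
[[ 0.372  0.894 -0.25 ]
 [ 0.928 -0.358  0.1  ]
 [-0.    -0.269 -0.963]]
```

View pics/w5.png

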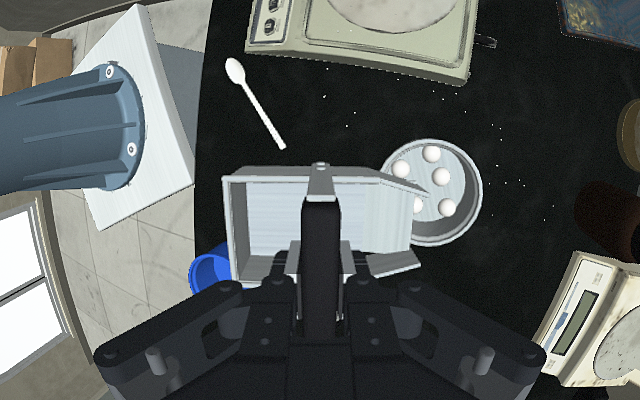

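Five balls show in the jar at about (432,177), with the sixth presumably behind the spout wall. The scoop is empty, so I level it and carry it back.

>>> {"name": "send_rows", "arguments": {
  "series": [
    [[-2,-5,0],[-4,2,2],1],
    [[-4,-10,0],[-8,2,2],1],
    [[-5.8,-14.5,0],[-10,2,2],1],
    [[-5.8,-14.5,0],[-8,-8,2],1],
    [[-5.8,-14.5,0],[2,-28,2],1],
    [[-5.8,-14.5,0],[14,-52,2],1],
    [[-5.8,-14.5,0],[27,-78,2],1],
    [[-5.8,-14.5,0],[38,-100,2],1],
    [[-5.8,-14.5,0],[46,-116,2],1],
    [[-5.8,-14.5,0],[50,-124,2],1]
  ]
}}

```text
time_s: 14.65
eef_pos: [0.4332, -0.3588, 0.2008]
eef_rot: [-0.004, 0.828, 0.56, -0.002]
wrist_force: [-0.2, 0.2, -2.5]
opening: 0.179
grasp_force: 59.4
```

>>> {"name": "send_rows", "arguments": {
  "series": [
    [[0,0,4],[2,-4,0],1],
    [[0,0,12],[6,-12,0],1],
    [[0,0,20],[11,-22,0],1],
    [[0,0,29],[17,-34,0],1],
    [[0,0,38],[23,-46,0],1],
    [[0,0,47],[28,-58,0],1],
    [[0,0,56],[33,-68,0],1],
    [[0,0,64],[37,-76,0],1],
    [[0,0,70],[39,-81,0],1],
    [[0,0,73],[40,-83,0],1]
  ]
}}

```text
time_s: 15.9
eef_pos: [0.4729, -0.4407, 0.2008]
eef_rot: [-0.002, 0.331, 0.944, -0.002]
wrist_force: [-0.4, -0.7, -1.7]
opening: 0.179
grasp_force: 59.5
```

Run:
```python
from bench import telemetry, camera, spotter
from h import *
camera("wrist");camera("top")
o=telemetry.get_obs();print(o["time_s"],o["eef_pos"],o["wrist_force"]);w,x,y,z=o["eef_rot"];M=R.from_quat([x,y,z,w]).as_matrix();print(M.round(3))
for n in("wrist","top"):
  for t in ("ball0_center","jar_mouth","beaker","brown_bottle","scoop_lip","scoop_grip"): print(n,t,[(np.round(d["xyz"],4).tolist(),round(d["conf"],2)) for d in spotter.landmark_of(t,n)][:6])
```

```text
16.0 [ 0.47288218 -0.44056276  0.20082064] [-0.88519558  0.29727966 -2.64701634]
[[-0.779  0.627 -0.006]
 [ 0.627  0.779 -0.003]
 [ 0.003 -0.006 -1.   ]]
wrist ball0_center [([0.4264, -0.2741, 0.0133], 0.68)]
wrist jar_mouth [([0.4396, -0.2577, 0.0541], 0.93)]
wrist beaker []
wrist brown_bottle [([0.6475, -0.348, 0.0032], 0.58)]
wrist scoop_lip [([0.5104, -0.3896, 0.1434], 0.64)]
wrist scoop_grip [([0.4758, -0.4433, 0.2235], 0.69), ([0.4573, -0.2263, 0.012], 0.36)]
top ball0_center []
top jar_mouth [([0.1699, -0.3015, 0.0582], 0.92), ([0.3092, -0.2959, 0.0026], 0.24)]
top beaker [([0.3078, -0.297, 0.0], 0.46)]
top brown_bottle [([0.6444, -0.3464, 0.0028], 0.95)]
top scoop_lip [([0.517, -0.3918, 0.1436], 0.97)]
top scoop_grip [([0.4763, -0.4416, 0.2196], 0.87)]
```

>>> {"name": "send_rows", "arguments": {
  "series": [
    [[0,0,0],[0,0,-10],1],
    [[0,0,0],[0,0,-35],1],
    [[0,0,0],[0,0,-65],1],
    [[0,0,0],[0,0,-95],1],
    [[0,0,0],[0,0,-118],1],
    [[0,0,0],[0,0,-127],1],
    [[0,0,0],[0,0,-130],1],
    [[0,0,0],[0,0,-131.5],1],
    [[0,0,0],[0,0,-132],1],
    [[0,0,0],[0,0,-132],1]
  ]
}}

```text
time_s: 17.85
eef_pos: [0.4732, -0.4409, 0.07]
eef_rot: [-0.001, 0.332, 0.943, -0.003]
wrist_force: [0.1, 0.6, -2.3]
opening: 0.179
grasp_force: 59.3
```

>>> {"name": "send_rows", "arguments": {
  "series": [
    [[0,0,0],[0,0,-0.5],1],
    [[0,0,0],[0,0,-1],1],
    [[0,0,0],[0,0,-1.5],1],
    [[0,0,0],[0,0,-1.5],1]
  ]
}}

```text
time_s: 18.35
eef_pos: [0.4729, -0.4407, 0.0681]
eef_rot: [-0.001, 0.332, 0.943, -0.003]
wrist_force: [-1.0, -0.4, 0.5]
opening: 0.18
grasp_force: 59.9
```

>>> {"name": "send_rows", "arguments": {
  "series": [
    [[0,0,0],[0,0,-0.4],1],
    [[0,0,0],[0,0,-0.4],1],
    [[0,0,0],[0,0,-0.4],0.4],
    [[0,0,0],[0,0,-0.4],0],
    [[0,0,0],[0,0,-0.4],-1],
    [[0,0,0],[0,0,-0.4],-1],
    [[0,0,0],[0,0,-0.4],-1],
    [[0,0,0],[0,0,-0.4],-1],
    [[0,0,0],[0,0,-0.4],-1]
  ]
}}

```text
time_s: 19.48
eef_pos: [0.4729, -0.4405, 0.0674]
eef_rot: [-0.002, 0.332, 0.943, -0.003]
wrist_force: [-0.2, -0.6, 0.2]
opening: 0.998
grasp_force: 0.0
```

>>> {"name": "send_rows", "arguments": {
  "series": [
    [[0,0,0],[0,0,10],-1],
    [[0,0,0],[0,0,30],-1],
    [[0,0,0],[0,0,60],-1],
    [[0,0,0],[0,0,90],-1],
    [[0,0,0],[0,0,120],-1],
    [[0,0,0],[-40,-20,150],-1],
    [[0,0,0],[-80,-40,160],-1],
    [[0,0,0],[-120,-60,160],-1],
    [[0,0,0],[-160,-70,160],-1],
    [[0,0,0],[-160,-70,160],-1]
  ]
}}

```text
time_s: 20.72
eef_pos: [0.3106, -0.5118, 0.2293]
eef_rot: [-0.001, 0.334, 0.943, -0.004]
wrist_force: [0.5, -0.4, 0.2]
opening: 0.995
grasp_force: 0.0
```

Run:
```python
from bench import telemetry, camera
from h import *
o=telemetry.get_obs();print(o["time_s"],o["eef_pos"],o["wrist_force"],o["opening"])
c=camera("top"); im=c["pixels"][:,:,::-1]; cv2.imwrite("pics/t6.png",cv2.resize(im[20:290,230:450],None,fx=2.2,fy=2.2,interpolation=2))
```

```text
20.725 [ 0.31060226 -0.51184035  0.22934537] [ 0.51149737 -0.35141832  0.1852506 ] 0.9947081044808512
```

View pics/t6.png

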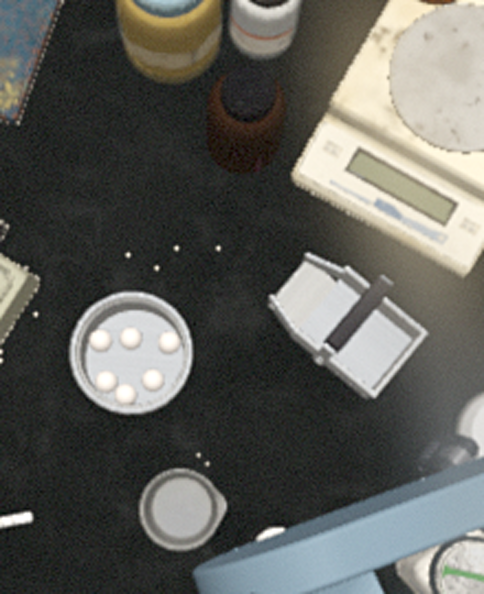

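The top view shows six balls in the jar around (130,355) and the empty scoop upright at (345,325). The bottle at (245,120) and the beaker at (180,508) have not moved.

```bash
python3 -c "
from bench import ctrl; print(ctrl.hand_in())"
```

```text
the job is handed in; nothing more can be done
None
```

All six balls are in the steel mill jar, the empty scoop is back upright on the worktop and released, the bottle, beaker and jar are where they were, and I handed the job in at about 21 s; no verdict came back.

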